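# Draw the safety bolt of the prism transport box and push its lid open

### The job

Open the blue prism transport box by pressing and pushing with the fingertips only; nothing is to be picked up. Press the red spring catch fully down with one fingertip and keep it down while the other fingertip pushes the bolt's black tab all the way back towards the front edge of the box, then let the catch spring up behind it. Last, push the clear lid by its black ledge fully open to the left, leaving the prisms in the box and the parts lying round it where they are, and move clear.

Things in the scene. Friction and masses are not known exactly. Their poses are not given: they have to be found in the camera images.
- prism_box: blue steel transport box for mortar prisms, 180 (x) x 200 (y) x 82 mm, fixed. Origin: centre of its underside; x points from its front edge (nearest the robot) to its rear, y to its left, z up. The front 82 mm are a deck, 75 mm above the origin, that carries bolt and catch; behind it is the cavity with two prisms under the clear lid
- bolt (a joint): flat steel bolt on the deck along box x. 0 = home, its nose in the lid's front rail, lid locked; grows to 0.024 m as it is pushed to the front (box -x). Friction about 2 N; stays where left. While the catch is up a steel tongue blocks it (1.5 mm play); once it is fully back the risen tongue locks it there
- bolt_tab (a point): mid-point of the rear face (it looks to box +x, to the lid) of the bolt's black upright finger tab, 28 mm wide (y), 8 mm thick, top 15 mm above this point; push it to box -x. Moves with the bolt. With the bolt home 37 mm are free behind it, up to the lid's front rail (top 15 mm below this point); the bolt's guides lie 18 mm below this point
- catch (a joint): red spring catch plate on the deck, hinged along its outer (box -y) long edge. 0 = up (it springs back by itself), 0.26 rad = fully down, plate level; the bolt is free above 0.20. Pressed at its middle it takes about 4 N at first and 7.5 N fully down
- catch_pad (a point): middle of the top of the red catch plate, 64 mm long (box x) x 36 mm wide (box y), 50 mm to the right (box -y) of the bolt tab's middle and 2 mm in front of the tab's rear face (bolt home). Up, the plate leans and this point is 9 mm below point bolt_tab; fully down it is level and 14 mm below it. A finger may slide along the plate in box x while pressing
- lid (a joint): clear sliding lid over the cavity; moves along box +y (left). 0 = shut, 0.105 m = fully open. Friction about 2 N; it stays where it is left. The bolt locks it when home
- lid_ledge (a point): point on the upright push face of the black wedge-shaped ledge on the lid; push it to box +y. The face looks to box -y; top 12 mm above this point, foot (clear lid) 13 mm below; it runs from 5 mm in front of this point to 73 mm behind it (box x). In front of that lies the lid's aluminium rail, 16 mm wide, top 1 mm above this point. Right of the face: 34 mm of lid, then the box's lower right wall
- prism_a: grey mortar prism 40 x 160 x 40 mm lying in the box along its y axis, the one nearer the deck. Origin: centre of its underside
- prism_b: grey mortar prism 40 x 160 x 40 mm lying in the box along its y axis, the rear one. Origin: centre of its underside
- half_prism: grey half prism 40 x 80 x 40 mm on the table to the right of the box, bystander. Origin: centre of its underside
- spare_wall: flat beige spare mould wall 40 x 118 x 10 mm lying on the dark worktop in front of the box, bystander. Origin: centre of its underside

How it is judged:
On the way, in this order (a step that is already met when the one before it is completed fails the run):
1. a fingertip holds the red catch down, the bolt still home (value of joint catch above 0.18 rad and contact force between the fingers and catch above 0.5 N and value of joint bolt below 0.006 m), for 0.1 s.
2. the bolt is all the way back while the fingertip still holds the catch down (value of joint bolt above 0.021 m and value of joint catch above 0.14 rad and contact force between the fingers and catch above 0.5 N), for 0.1 s.
3. the lid is pushed fully open (value of joint lid above 0.095 m), for 0.2 s.
At the end, for the whole second after the job is handed in: bolt all the way back (within 5.5 mm, the play that the risen catch leaves it) with the catch sprung up again and locking it there, lid open to within 10 mm of its stop, both prisms lying in the box and the bystanders within 15 mm of where they were (value of joint bolt above 0.0185 m and value of joint catch below 0.04 rad and value of joint lid above 0.095 m and height (world z) of each of prism_a, prism_b below 0.035 m and distance of each of prism_a, prism_b, half_prism, spare_wall from where it was at the start of the episode below 0.015 m); the robot touches nothing.
It fails at once if a prism, the half prism or the mould wall is lifted (height (world z) of any of prism_a, prism_b above 0.042 m or height (world z) of half_prism above 0.02 m or height (world z) of spare_wall above 0.015 m).
It fails at once if a prism or bystander is pushed more than 15 mm (distance of any of prism_a, prism_b, half_prism, spare_wall from where it was at the start of the episode above 0.015 m).
It also fails if it takes over 67 s, if anything falls off the work surface, if the arm or the gripper's body presses on something with over 40 N, if the wrist force passes 120 N, or if a joint passes its speed limit or range.

### The arm

A 7-joint arm with a two-finger parallel gripper is mounted at the origin on a cart in front of the work surface, level with it; the furniture and walls round the work are solid. World frame = base frame: x ahead of the robot, y to its left, z up, the work surface at z = 0. Lengths are in m, angles in rad, forces in N, time in s.
With the tool pointing down it reaches from about 0.425 to 0.925 m from the base axis. Payload 6.8 kg.
Tool frame: the origin (TCP) lies between the finger pads; the fingertips stand 14 mm ahead of it and the grasp point (between the pads) lies 5 mm behind it; z points along the fingers, y is the line along which they close (so a half turn about z gives the same grasp; the last joint's range is limited). The gripper opens to 85 mm and grips with 20 to 120 N. Pads are 22 mm wide; open, the fingers measure 114 mm over their backs; the gripper's body (76 mm by 85 mm) begins 54 mm behind the grasp point. The pads swing forward as they close: fully open they stand 13 mm farther back than shut.
Start: joints at [1.075, 0.477, 0.022, 1.555, -0.011, 1.109, -0.083], TCP at [0.255, -0.625, 0.245] pointing down, gripper open.
Joint ranges: [-2.96, 2.96], [-0.34, 2.1], [-1.41, 1.46], [0.24, 2.44], [-1.37, 4.51], [0.17, 1.92], [-2.96, 2.96]. Speed limits (rad/s): [2.39, 2.39, 3.14, 3.14, 3.14, 3.14, 3.14].

### API

Orientations are given as a rotation vector (axis times angle).
In Python, from bench import r, eyes, ticket gives the robot as it stands. The module is installed in compiled form; this text tells all that it offers.
- The arm moves only by the tool arm_command, never from a script. Its argument "plan" is text: rows parted by semicolons, each of 4 numbers parted by spaces: the shift along the tool's x, y, z in m, then the turn about the tool's z in degrees. In form: tx ty tz yaw; .... A call has 1 to 20 rows; each row shifts and turns the commanded pose from where the row before left it, along the tool's axes as they then stand; what a row does not reach is not made up. A row lasts 1/8 s, in which the tool goes at most 62.5 mm and 10.7 degrees, less where a joint would pass 70% of its speed; a pose out of reach is approached as far as the arm can. A call is refused whole if a number of a shift passes 0.0625 or a number of a turn 10.7, either way. A call with a gripper value outside its range is refused whole. "hand" is the closure, from -1 (fully open) to 1 (shut), set as the call begins (left out, the last holds). The fingers move at their own pace and stop on an object; "grip_force" is the grip in N (left out, the last holds). Time passes only in rows, so rows that do not move let the fingers close. It gives the time, the measured TCP pose, the force, the opening and the grip force at its end, in the units of the state.
- r.get_obs(): the state, without advancing time (a new reading comes with each control period).
- eyes.grab_frame(name): name is "scene" or "top" or "wrist"; returns (picture, depth): 420x560x3 uint8, red, green, blue; 420x560 float32, m along the optical axis (not along the pixel's ray), 0 where there is no reading.
- eyes.calibration(name): a dict with "fov_y" (degrees; the focal length in pixels is half the picture's height over the tangent of half this angle, whatever the lens; pixels are square), "cx", "cy" (the principal point, pixels), "origin" and "attitude" of the camera in the world; the wrist camera has in their place "tool_from_camera" (4x4, takes a point from camera to tool coordinates, whose origin is the TCP and whose axes are the flange's). Camera axes: x right, y up, looking along -z (the intrinsics and any distortion apply to the point x, -y, -z); pixel columns grow to the right and rows downward; lengths in m; the calibration is good to about 2 mm. The wrist camera is an equidistant fisheye: a pixel r from the principal point sees the ray r / f radians off the axis. A picture is of the moment at which its call begins: read the wrist's pose just before it. calibration takes no time and is no camera call.
- ticket.hand_in(): hands the job in; it is judged then, once.
The state is a dict: "clock": time; "joints": joint angles; "qvel": joint speeds; "tau": joint torques, N m; "tcp_pos": TCP position; "orientation": TCP orientation; "contact_force": force on the tool from outside, world axes, zero at the start; "moment": the same for the moment, N m; "grip_width": finger opening in m; "gripper_force": force on a finger pad.
Only numpy, scipy, OpenCV 4.12 (cv2) and the standard library are available. Lean on these libraries where they do the work, as an engineer would, in place of code of your own. Each camera call takes 0.05 s, during which the arm holds its last target. There are 200 camera calls.

## Working session

There is one attempt and no reset: what is moved stays moved. The work goes in short steps, Python scripts to look and compute and a tool call to move; the robot and the scene stay as the last step left them, time stands still between calls to the robot, and variables do not carry over. Pictures are saved under pics/ and viewed, at most 10 in all, crops included, and the job is handed in when it is done.

Besides the shell and the picture viewer there is one more tool, called after "Call:" by a JSON object that holds its "op" and its "data", one argument or row to a line. arm_command: Moves the arm, as the interface text tells. Its arguments: {"type":"object","properties":{"plan":{"type":"string"},"hand":{"type":"number"},"grip_force":{"type":"number"}},"required":["plan"]}

```bash
mkdir -p pics; cat > h.py <<'E'
import numpy as np,cv2
from bench import r,eyes,ticket
from scipy.spatial.transform import Rotation as R
def cal(n):
    c=eyes.calibration(n); f=210/np.tan(np.radians(c['fov_y'])/2); return c,f
E
python3 - <<'E'
from h import *
o=r.get_obs()
for k in o: print(k,np.round(o[k],4))
for n in ("scene","top","wrist"):
    p,d=eyes.grab_frame(n); np.savez(f'pics/{n}0.npz',p=p,d=d); cv2.imwrite(f'pics/{n}0.png',p[...,::-1])
    print(n,eyes.calibration(n), d.min(),d.max())
p=[cv2.imread(f'pics/{n}0.png') for n in("scene","top")]
cv2.imwrite('pics/st.png',cv2.resize(np.vstack(p),(446,600)) if 0 else p[1])
E
```

```text
clock 0.0
joints [ 1.0749  0.4778  0.0223  1.5565 -0.0115  1.1093 -0.0831]
qvel [ 0.0002 -0.0015  0.0004  0.0005  0.0022  0.0002  0.0003]
tau [-1.00000e-04 -5.96450e+01  1.60760e+00 -2.81193e+01  1.25000e-02
  9.40000e-03  0.00000e+00]
tcp_pos [ 0.255  -0.6243  0.2443]
orientation [-3.0809e+00 -6.0500e-01  8.0000e-04]
contact_force [-0.3442  0.4925  0.7168]
moment [-0.0286  0.0351  0.0325]
gripper_force 0.0
grip_width 0.0852
scene {'fov_y': 43.8150523708811, 'cx': 289.8357557600997, 'cy': 207.546426123558, 'origin': array([0.1367579 , 0.38310309, 0.65467717]), 'attitude': array([ 0.43863005, -0.91820665, -2.0423149 ])} 0.0 2.7718682
top {'fov_y': 52.84224244441609, 'cx': 284.165993954706, 'cy': 202.1145866059254, 'origin': array([ 0.58795355, -0.00704495,  0.928963  ]), 'attitude': array([ 0.04072102, -0.04217038, -1.58633108])} 0.0 1.7828884
wrist {'fov_y': 65.70646984690485, 'cx': 274.5192184605286, 'cy': 207.311918550135, 'tool_from_camera': array([[ 1.89761915e-04,  9.60350889e-01,  2.78794072e-01,
         7.14224020e-02],
       [ 9.99999903e-01, -7.14268566e-05, -4.34611289e-04,
        -3.81365720e-04],
       [-3.97465953e-04,  2.78794128e-01, -9.60350809e-01,
        -1.28374156e-01],
       [ 0.00000000e+00,  0.00000000e+00,  0.00000000e+00,
         1.00000000e+00]])} 0.0 1.6323825
```

View pics/top0.png

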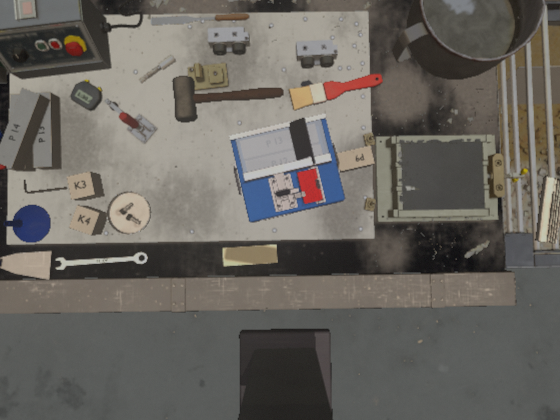

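View pics/scene0.png

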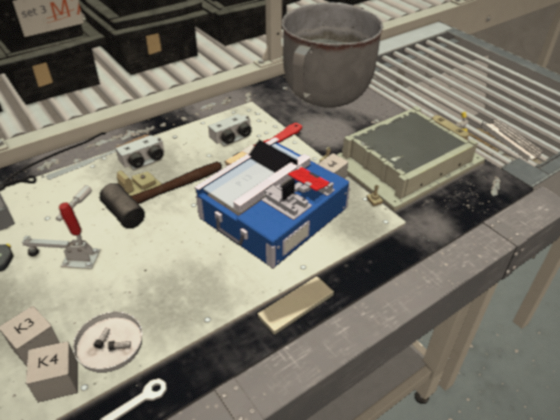

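Top view: the box is at about (232-345, 115-220), turned roughly 10°. The red catch is at (312,185), the tab at about (287,192), the ledge at (303,142), the half prism at (355,158) and the spare wall at (250,255).

```bash
cat >> h.py <<'E'
def cloud(n,p,d,o=None):
    c,f=cal(n); v,u=np.mgrid[0:420,0:560].astype(float)
    x=(u-c['cx']);y=(v-c['cy'])
    if n=='wrist':
        rr=np.hypot(x,y)+1e-9; t=np.tan(rr/f)/rr; a,b=x*t,y*t
    else: a,b=x/f,y/f
    P=np.stack([a*d,-b*d,-d],-1)
    if n=='wrist':
        T=c['tool_from_camera']; P=P@T[:3,:3].T+T[:3,3]
        return P@R.from_rotvec(o['orientation']).as_matrix().T+o['tcp_pos']
    return P@R.from_rotvec(c['attitude']).as_matrix().T+c['origin']
E
python3 - <<'E'
from h import *
for n in('top','scene'):
    z=np.load(f'pics/{n}0.npz');p,d=z['p'],z['d'];W=cloud(n,p,d)
    near=(W[...,0]>.35)&(W[...,0]<.85)&(abs(W[...,1])<.25)&(d>0)
    hsv=cv2.cvtColor(p,cv2.COLOR_RGB2HSV);h,s,v=[hsv[...,i].astype(int) for i in range(3)]
    blue=near&(h>100)&(h<125)&(s>130)&(W[...,2]>.0)
    red=near&((h<6)|(h>174))&(s>170)&(v>100)
    blk=near&(v<45)&(W[...,2]>.07)
    print(n)
    for nm,m in(('blue',blue&(W[...,2]>.065)),('red',red),('blk',blk)):
        k,l,st,ce=cv2.connectedComponentsWithStats(m.astype(np.uint8))
        for i in range(1,k):
            if st[i,4]<12: continue
            q=W[l==i]; rc=cv2.minAreaRect((q[:,:2]*1000).astype(np.float32))
            print(nm,st[i],np.round(np.median(q,0),4),np.round(rc[0],1),np.round(rc[1],1),round(rc[2],1), 'z',np.round(np.percentile(q[:,2],[5,95]),4))
E
```

```text
top
blue [318 120  26  84 828] [ 0.6781 -0.1016  0.0803] [715.3 -97.2] [168.7  42.1] 6.9 z [0.0779 0.0828]
blue [236 154   8  29  71] [0.7021 0.0826 0.0731] [703.8  82.6] [57.2  5.7] 11.1 z [0.0712 0.0751]
blue [291 172   7  16  66] [ 0.679  -0.0288  0.0801] [678.7 -29.4] [30.3  9.3] 11.8 z [0.0776 0.0824]
blue [ 242  179   76   42 1149] [0.6336 0.0401 0.0803] [648.1   2.1] [ 77.  139.8] 12.2 z [0.0778 0.0826]
red [298 169  24  34 499] [ 0.6641 -0.0577  0.1029] [663.1 -58.1] [61.1 35.5] 12.5 z [0.0985 0.1076]
scene
blue [ 198  163  150   82 2839] [0.6385 0.0367 0.0794] [699.5 -10.7] [175.7 197.8] 12.2 z [0.0685 0.0815]
red [289 168  39  22 358] [ 0.663  -0.0553  0.103 ] [662.9 -54.9] [61.3 38. ] 12.6 z [0.099  0.1071]
blk [251 142  45  29 637] [ 0.7548 -0.0405  0.0982] [750.2 -40.3] [87.5 30.2] 13.8 z [0.0888 0.1065]
blk [283 180  12  20 149] [ 0.6466 -0.0007  0.1183] [647.4  -2.6] [ 6.9 25.1] 12.9 z [0.1047 0.1273]
```

Call:
{"op": "arm_command", "data": {
  "plan": "0.03 -0.02 0 0;0.043 -0.028 0 0;0.043 -0.028 0 0;0.043 -0.028 0 0;0.043 -0.028 0 0;0.043 -0.028 0 0;0.043 -0.028 0 0;0.043 -0.028 0 0;0.043 -0.028 0 0;0.043 -0.028 0 0;0.043 -0.028 0 0;0.043 -0.028 0 0;0.043 -0.028 0 0;0.043 -0.028 0 0;0.035 -0.028 0 0;0 0 0 5;0 0 0 5;0 0 0 0;0 0 0 0",
  "hand": 0.1,
  "grip_force": 20
}}

```text
clock: 2.52
tcp_pos: [0.677, -0.0077, 0.2451]
orientation: [3.123, 0.337, -0.001]
contact_force: [0.0, 0.1, -0.3]
grip_width: 0.0384
gripper_force: 0.0
```

```bash
python3 - <<'E'
from h import *
o=r.get_obs(); p,d=eyes.grab_frame('wrist'); np.savez('pics/w1.npz',p=p,d=d,tcp_pos=o['tcp_pos'],orientation=o['orientation'])
cv2.imwrite('pics/w1.png',p[...,::-1])
W=cloud('wrist',p,d,o)
hsv=cv2.cvtColor(p,cv2.COLOR_RGB2HSV);h,s,v=[hsv[...,i].astype(int) for i in range(3)]
near=(W[...,0]>.5)&(W[...,0]<.85)&(abs(W[...,1])<.2)&(d>0)
for nm,m in(('red',near&((h<6)|(h>174))&(s>170)&(v>100)),('blk',near&(v<45)&(W[...,2]>.083)&(W[...,2]<.14)),('blue',near&(h>100)&(h<125)&(s>130))):
    k,l,st,ce=cv2.connectedComponentsWithStats(m.astype(np.uint8))
    for i in range(1,k):
        if st[i,4]<60: continue
        q=W[l==i]; rc=cv2.minAreaRect((q[:,:2]*1000).astype(np.float32))
        print(nm,st[i],np.round(np.median(q,0),4),np.round(rc[0],1),np.round(rc[1],1),round(rc[2],1), 'z',np.round(np.percentile(q[:,2],[3,50,97]),4))
E
```

```text
red [ 304  189   44   70 2356] [ 0.6684 -0.0542  0.1035] [664.8 -52.7] [66.3 44.6] 12.4 z [0.0994 0.1035 0.1078]
blk [248 222  33  18 530] [ 0.6532 -0.0035  0.1245] [651.8  -4. ] [ 7.3 26.6] 11.3 z [0.1036 0.1245 0.1285]
blue [ 180   81  124  175 5042] [0.6463 0.0482 0.0805] [658.6  56.3] [203.9 100. ] 46.8 z [0.0732 0.0805 0.0819]
blue [ 345   83   49  172 3426] [ 0.6841 -0.099   0.0807] [716.7 -93.1] [169.6  39.9] 11.3 z [0.0794 0.0807 0.0821]
blue [277 179  53  52 914] [ 0.6822 -0.0324  0.0807] [671.4 -35.8] [50.2 48.6] 12.6 z [0.0795 0.0807 0.082 ]
```

View pics/w1.png

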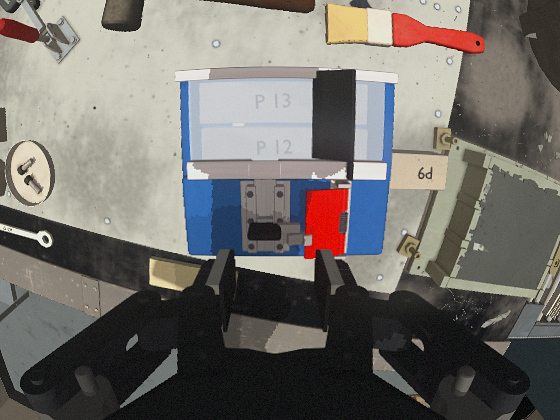

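Call:
{"op": "arm_command", "data": {
  "plan": "-0.003 0.0165 0.02 0;0 0 0.03 0;0 0 0.03 0;0 0 0.02 0;0 0 0 0;0 0 0 0"
}}

```text
clock: 3.32
tcp_pos: [0.6784, -0.0245, 0.1461]
orientation: [3.124, 0.334, 0.002]
contact_force: [0.9, -0.3, -0.1]
grip_width: 0.0385
gripper_force: 0.0
```

```bash
python3 - <<'E'
from h import *
z=np.load('pics/w1.npz');W=cloud('wrist',z['p'],z['d'],z)
v=z['p'].max(2)
ex=np.array([np.cos(.215),np.sin(.215)]);ey=np.array([-ex[1],ex[0]])
X=(W[...,:2]-[.656,-.0035])@ex;Y=(W[...,:2]-[.656,-.0035])@ey
for row in (85,100,120,140,160,175):
    print(row,[(c,round(X[row,c]*1000),round(Y[row,c]*1000),round(W[row,c,2]*1000),int(v[row,c])) for c in range(308,364,4)])
o=r.get_obs(); p,d=eyes.grab_frame('wrist'); np.savez('pics/w2.npz',p=p,d=d,tcp_pos=o['tcp_pos'],orientation=o['orientation'])
cv2.imwrite('pics/w2.png',p[...,::-1]); 
W=cloud('wrist',p,d,o);hsv=cv2.cvtColor(p,cv2.COLOR_RGB2HSV);h,s,v=[hsv[...,i].astype(int) for i in range(3)]
print(o['tcp_pos'])
E
```

```text
85 [(308, 119, -38, 84, 205), (312, 119, -41, 83, 159), (316, 118, -44, 88, 45), (320, 118, -47, 91, 42), (324, 118, -50, 94, 47), (328, 118, -54, 95, 49), (332, 118, -56, 99, 45), (336, 118, -60, 99, 49), (340, 118, -62, 103, 48), (344, 118, -66, 104, 46), (348, 118, -68, 107, 50), (352, 118, -71, 108, 61), (356, 120, -81, 84, 218), (360, 121, -85, 84, 204)]
100 [(308, 105, -38, 83, 202), (312, 105, -41, 86, 150), (316, 105, -44, 90, 48), (320, 105, -47, 91, 47), (324, 105, -50, 93, 47), (328, 105, -53, 96, 54), (332, 105, -57, 97, 46), (336, 105, -60, 100, 47), (340, 105, -63, 102, 46), (344, 105, -66, 103, 50), (348, 105, -69, 106, 52), (352, 105, -72, 108, 58), (356, 107, -81, 84, 217), (360, 107, -85, 84, 202)]
120 [(308, 87, -38, 83, 206), (312, 87, -41, 87, 110), (316, 87, -44, 89, 58), (320, 87, -48, 90, 55), (324, 88, -51, 94, 60), (328, 88, -54, 96, 57), (332, 88, -57, 98, 57), (336, 88, -60, 100, 62), (340, 88, -63, 102, 56), (344, 88, -66, 104, 58), (348, 88, -69, 107, 62), (352, 89, -72, 107, 66), (356, 89, -81, 84, 208), (360, 89, -85, 83, 202)]
140 [(308, 69, -38, 84, 
[... 366 characters left out ...]
0, 96, 97), (316, 53, -44, 96, 99), (320, 53, -48, 95, 102), (324, 52, -52, 88, 99), (328, 52, -56, 88, 88), (332, 53, -58, 98, 71), (336, 54, -61, 101, 63), (340, 54, -64, 102, 54), (344, 55, -67, 105, 45), (348, 55, -70, 108, 53), (352, 55, -73, 109, 62), (356, 53, -81, 89, 117), (360, 53, -85, 89, 128)]
175 [(308, 40, -37, 99, 167), (312, 40, -41, 98, 240), (316, 40, -44, 98, 217), (320, 40, -48, 98, 167), (324, 40, -51, 97, 163), (328, 40, -54, 99, 211), (332, 40, -58, 98, 215), (336, 40, -62, 97, 234), (340, 40, -65, 97, 232), (344, 40, -69, 98, 234), (348, 42, -70, 108, 42), (352, 42, -74, 108, 32), (356, 40, -80, 97, 235), (360, 40, -84, 98, 232)]
[ 0.67836661 -0.0245428   0.14611589]
```

View pics/w2.png

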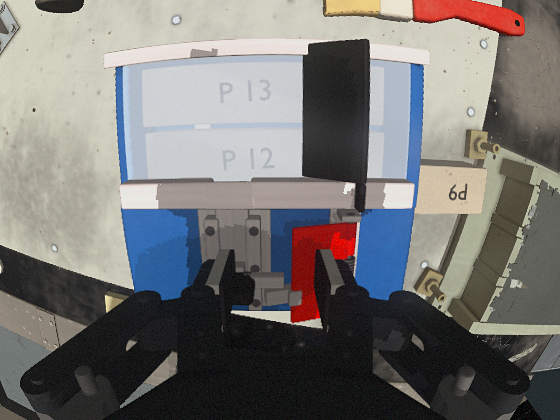

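Wrist view: left finger at (235,275) is behind and over the tab, right finger at (330,285) is over the red plate. The ledge's face is at column 370. I'll check the tip geometry in the depth.

```bash
python3 - <<'E'
from h import *
z=np.load('pics/w2.npz');W=cloud('wrist',z['p'],z['d'],z)
ex=np.array([np.cos(.215),np.sin(.215)]);ey=np.array([-ex[1],ex[0]])
X=1000*(W[...,:2]-[.656,-.0035])@ex;Y=1000*(W[...,:2]-[.656,-.0035])@ey;Z=W[...,2]*1000
for nm,a,b in(('tabfinger',-15,30),('catchfinger',-85,-25)):
    m=(X>-25)&(X<45)&(Y>a)&(Y<b)&(z['d']>0)
    for lo,hi in((105,113),(113,119),(119,124),(124,128),(128,132),(132,136),(136,140),(140,150)):
        k=m&(Z>lo)&(Z<hi)
        if k.sum()>3: print(nm,lo,hi,k.sum(),'X',np.round(np.percentile(X[k],[2,98])),'Y',np.round(np.percentile(Y[k],[2,98])))
E
```

```text
tabfinger 105 113 156 X [-9. -0.] Y [-15.  -3.]
tabfinger 113 119 102 X [-4. -1.] Y [-13.  -3.]
tabfinger 119 124 105 X [-6. -0.] Y [-14.  -4.]
tabfinger 124 128 223 X [-8. -1.] Y [-13.  -3.]
tabfinger 128 132 26 X [-7. -2.] Y [-11.  -3.]
tabfinger 132 136 24 X [13. 27.] Y [-6. -6.]
tabfinger 136 140 94 X [ 8. 29.] Y [-6.  4.]
tabfinger 140 150 390 X [ 8. 29.] Y [-6.  7.]
catchfinger 105 113 2090 X [-23.  42.] Y [-72. -26.]
catchfinger 132 136 28 X [11. 27.] Y [-44. -44.]
catchfinger 136 140 88 X [ 8. 29.] Y [-55. -44.]
catchfinger 140 150 391 X [ 8. 29.] Y [-57. -44.]
```

Call:
{"op": "arm_command", "data": {
  "plan": "0 0 0.01 0;0 0 0.01 0;0 0 0.008 0;0 0 0 0;0 0 0.002 0;0 0 0 0"
}}

```text
clock: 4.12
tcp_pos: [0.6776, -0.024, 0.1156]
orientation: [-3.123, -0.335, -0.0]
contact_force: [-1.5, 0.5, 3.8]
grip_width: 0.0384
gripper_force: 1.9
```

Call:
{"op": "arm_command", "data": {
  "plan": "0 0 0.002 0;0 0 0 0;0 0 0.001 0;0 0 0 0"
}}

```text
clock: 4.62
tcp_pos: [0.6777, -0.0237, 0.1125]
orientation: [-3.123, -0.335, -0.0]
contact_force: [-2.3, 2.9, 5.8]
grip_width: 0.0386
gripper_force: 2.7
```

Call:
{"op": "arm_command", "data": {
  "plan": "0 0 0.001 0;0 0 0 0;0 0 0.001 0;0 0 0 0"
}}

```text
clock: 5.12
tcp_pos: [0.6777, -0.0236, 0.1116]
orientation: [-3.123, -0.335, -0.0]
contact_force: [-6.1, 2.7, 12.0]
grip_width: 0.0389
gripper_force: 6.2
```

Call:
{"op": "arm_command", "data": {
  "plan": "0 0 0 0;-0.004 0 0 0;-0.003 0 0 0;-0.003 0 0 0;-0.003 0 0 0;-0.003 0 0 0;0 0 0 0"
}}

```text
clock: 6.0
tcp_pos: [0.6659, -0.0275, 0.1125]
orientation: [3.123, 0.335, 0.014]
contact_force: [4.0, 2.2, 5.8]
grip_width: 0.0382
gripper_force: 3.6
```

Call:
{"op": "arm_command", "data": {
  "plan": "0 0 0.0015 0;0 0 0 0;0 0 0 0"
}}

```text
clock: 6.38
tcp_pos: [0.666, -0.0274, 0.1119]
orientation: [3.123, 0.334, 0.014]
contact_force: [2.5, 1.1, 13.0]
grip_width: 0.0383
gripper_force: 5.8
```

```bash
cat > look.py <<'E'
from h import *
import sys
n=sys.argv[1]
p,d=eyes.grab_frame('scene'); np.savez(f'pics/{n}.npz',p=p,d=d)
cv2.imwrite(f'pics/{n}.png',cv2.resize(p[130:250,180:360,::-1],None,fx=4,fy=4,interpolation=cv2.INTER_CUBIC))
W=cloud('scene',p,d);ex=np.array([np.cos(.215),np.sin(.215)]);ey=np.array([-ex[1],ex[0]])
X=1000*(W[...,:2]-[.656,-.0035])@ex;Y=1000*(W[...,:2]-[.656,-.0035])@ey;Z=W[...,2]*1000
m=(p.max(2)<60)&(Z>106)&(Z<126)&(abs(Y)<13)&(X>-50)&(X<30)
print('dark X hist',np.histogram(X[m],bins=np.arange(-50,32,4)))
E
python3 look.py s1
```

```text
dark X hist (array([ 0,  0,  0,  0,  0,  0,  0,  0, 83, 22,  2,  1, 23, 11, 19,  3,  0,
        0,  0,  0]), array([-50, -46, -42, -38, -34, -30, -26, -22, -18, -14, -10,  -6,  -2,
         2,   6,  10,  14,  18,  22,  26,  30]))
```

View pics/s1.png

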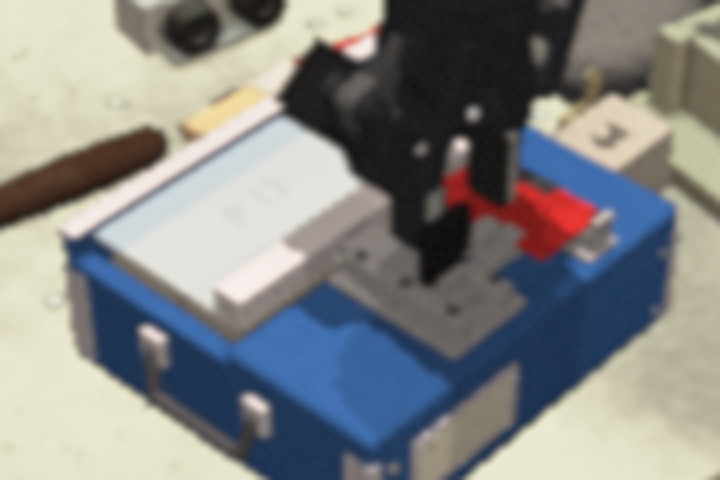

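The scene view shows the left finger behind the black tab at (445,240) and the right finger on the level red plate. The bolt has moved about 5 mm, so I continue.

Call:
{"op": "arm_command", "data": {
  "plan": "-0.003 0 0 0;-0.003 0 0 0;-0.003 0 0 0;-0.003 0 0 0;0 0 0 0"
}}

```text
clock: 7.05
tcp_pos: [0.6552, -0.0298, 0.112]
orientation: [3.123, 0.335, 0.018]
contact_force: [5.9, 1.5, 10.8]
grip_width: 0.0386
gripper_force: 5.2
```

Call:
{"op": "arm_command", "data": {
  "plan": "-0.003 0 0.0003 0;-0.003 0 0 0;-0.002 0 0 0;0 0 0 0"
}}

```text
clock: 7.55
tcp_pos: [0.648, -0.0314, 0.112]
orientation: [3.123, 0.335, 0.019]
contact_force: [5.3, 1.8, 11.1]
grip_width: 0.0383
gripper_force: 5.9
```

Call:
{"op": "arm_command", "data": {
  "plan": "-0.002 0 0 0;0 0 0 0;-0.002 0 0 0;0 0 0 0"
}}

```text
clock: 8.05
tcp_pos: [0.647, -0.0317, 0.1127]
orientation: [3.124, 0.334, 0.029]
contact_force: [12.2, 3.2, 8.0]
grip_width: 0.0383
gripper_force: 7.0
```

Call:
{"op": "arm_command", "data": {
  "plan": "0 0 0.001 0;0 0 0 0;0 0 0 0"
}}

```text
clock: 8.43
tcp_pos: [0.647, -0.0316, 0.1123]
orientation: [3.124, 0.334, 0.029]
contact_force: [12.2, 2.8, 12.2]
grip_width: 0.0388
gripper_force: 8.7
```

Call:
{"op": "arm_command", "data": {
  "plan": "0 0 -0.003 0;0 0 -0.004 0;0 0 -0.004 0;0 0 0 0;0.004 0 0 0;0.002 0 -0.02 0;0 0 -0.03 0;0 0 -0.03 0;0.02 0 -0.02 0;0 0 0 0",
  "hand": 0.1
}}

```text
clock: 9.68
tcp_pos: [0.6659, -0.0274, 0.2197]
orientation: [3.123, 0.334, 0.006]
contact_force: [-0.5, -0.0, -1.2]
grip_width: 0.0386
gripper_force: 0.0
```

```bash
python3 - <<'E'
from h import *
o=r.get_obs(); p,d=eyes.grab_frame('wrist'); np.savez('pics/w3.npz',p=p,d=d,tcp_pos=o['tcp_pos'],orientation=o['orientation'])
cv2.imwrite('pics/w3.png',p[...,::-1]);W=cloud('wrist',p,d,o)
ex=np.array([np.cos(.215),np.sin(.215)]);ey=np.array([-ex[1],ex[0]])
X=1000*(W[...,:2]-[.656,-.0035])@ex;Y=1000*(W[...,:2]-[.656,-.0035])@ey;Z=W[...,2]*1000
t=np.array(o['tcp_pos'][:2])-[.656,-.0035]; print('tcp X,Y',t@ex,t@ey,o['tcp_pos'],o['orientation'])
m=(abs(Y)<13)&(X>-50)&(X<20)&(Z>122)&(Z<130); print('tab top X',np.percentile(X[m],[3,50,97]) if m.any() else None)
hsv=cv2.cvtColor(p,cv2.COLOR_RGB2HSV);m=((hsv[...,0]<6)|(hsv[...,0]>174))&(hsv[...,1]>170)&(abs(X)<40)&(Y<-25)&(Y>-75)
print('catch z',np.percentile(Z[m],[3,50,97]))
m=(p.max(2)<75)&(X>60)&(X<115)&(Y<-40)&(Y>-80)&(Z>104); print('ledge top Y',np.percentile(Y[m],[1,50,99]),Z[m].max())
E
```

```text
tcp X,Y 0.004553044629954058 -0.025427328489756637 [ 0.66587307 -0.02737052  0.21973684] [3.12315513 0.33416575 0.00644867]
tab top X [-32.49357748 -27.76523506 -25.12962068]
catch z [ 99.27247027 103.50778121 107.86381486]
ledge top Y [-73.63242951 -69.30965769 -63.99696091] 110.6937920519652
```

Bolt is back about 24 mm and the catch has sprung up again. Next I go to the ledge with the fingers shut.

Call:
{"op": "arm_command", "data": {
  "plan": "0.0285 0.024 0 0;0.0285 0.024 0 0;0.0285 0.024 0 0;0 0 0 0;0 0 0 0;0 0 0 0;0 0 0.03 0;0 0 0.03 0;0 0 0.025 0;0 0 0.015 0;0 0 0.008 0;0 0 0 0;0 0 0 0",
  "hand": 1
}}

```text
clock: 11.35
tcp_pos: [0.7635, -0.0795, 0.1118]
orientation: [3.123, 0.334, 0.003]
contact_force: [-0.2, 0.4, -0.4]
grip_width: -0.0002
gripper_force: 0.0
```

Free of contact. I go 2 mm lower and push left (tool −y).

Call:
{"op": "arm_command", "data": {
  "plan": "0 0 0.002 0;0 -0.003 0 0;0 -0.004 0 0;0 -0.004 0 0;0 -0.005 0 0;0 -0.005 0 0;0 0 0 0"
}}

```text
clock: 12.22
tcp_pos: [0.7582, -0.058, 0.1086]
orientation: [-3.123, -0.336, 0.0]
contact_force: [0.5, 0.1, -0.2]
grip_width: 0.0001
gripper_force: 0.0
```

```bash
python3 look.py s2 | tail -0; python3 - <<'E'
import numpy as np,cv2
p=np.load('pics/s2.npz')['p'];cv2.imwrite('pics/s2b.png',cv2.resize(p[80:230,180:370,::-1],None,fx=4,fy=4))
E
```

```text
Exception ignored on flushing sys.stdout:
BrokenPipeError: [Errno 32] Broken pipe
```

View pics/s2b.png

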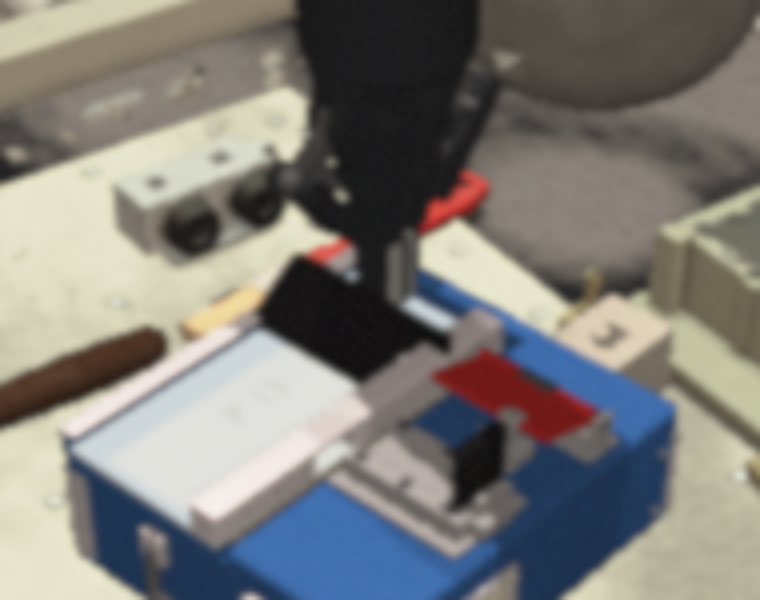

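The scene view shows the fingers behind the ledge at (395,270), with the lid already moving left (its rail end at (205,520) now stands past the box edge). I continue.

Call:
{"op": "arm_command", "data": {
  "plan": "0 -0.006 0 0;0 -0.006 0 0;0 -0.006 0 0;0 -0.006 0 0;0 -0.006 0 0;0 -0.006 0 0;0 -0.006 0 0;0 -0.006 0 0;0 -0.006 0 0;0 -0.006 0 0;0 -0.006 0 0;0 -0.006 0 0;0 -0.006 0 0;0 -0.004 0 0;0 -0.003 0 0;0 0 0 0"
}}

```text
clock: 14.28
tcp_pos: [0.7404, 0.0249, 0.1085]
orientation: [-3.123, -0.335, -0.0]
contact_force: [0.5, -0.6, -0.1]
grip_width: 0.0001
gripper_force: 0.1
```

Call:
{"op": "arm_command", "data": {
  "plan": "0 -0.004 0 0;0 -0.003 0 0;0 -0.002 0 0;0 0 0 0"
}}

```text
clock: 14.78
tcp_pos: [0.7389, 0.0318, 0.1086]
orientation: [3.123, 0.333, 0.001]
contact_force: [1.1, -5.5, 0.1]
grip_width: -0.0
gripper_force: 2.3
```

Call:
{"op": "arm_command", "data": {
  "plan": "0 -0.002 0 0;0 -0.002 0 0;0 0 0 0"
}}

```text
clock: 15.15
tcp_pos: [0.7388, 0.032, 0.1086]
orientation: [3.119, 0.329, 0.002]
contact_force: [3.3, -10.5, -1.4]
grip_width: -0.0
gripper_force: 5.3
```

The lid is at its stop: the force is rising and the position matches 105 mm. I back off and move clear.

Call:
{"op": "arm_command", "data": {
  "plan": "0 0 0 0;0 0.006 0 0;0 0.008 0 0;0 0 -0.02 0;0 0 -0.04 0;0 0 -0.05 0;0 0 -0.04 0;0 0.05 0 0;0 0.06 0 0;0 0.06 0 0;0 0 0 0;0 0 0 0"
}}

```text
clock: 16.65
tcp_pos: [0.7768, -0.142, 0.2597]
orientation: [-3.122, -0.335, -0.002]
contact_force: [-0.5, 0.4, 0.2]
grip_width: -0.0001
gripper_force: 0.0
```

```bash
python3 - <<'E'
from h import *
p,d=eyes.grab_frame('scene'); np.savez('pics/s3.npz',p=p,d=d)
cv2.imwrite('pics/s3.png',cv2.resize(p[80:320,160:370,::-1],None,fx=2.5,fy=2.5))
E
```

```text
(no output)
```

View pics/s3.png

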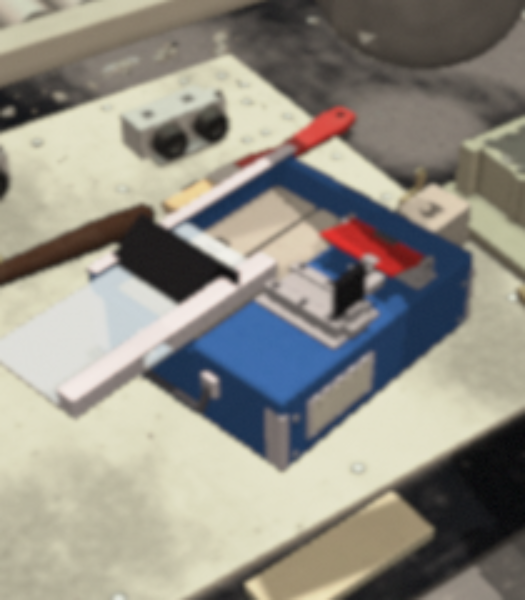

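The scene view shows the lid fully left (ledge at (180,260)), the tab back at (348,290), the catch up at (370,245), the prisms in the box and the bystanders in place.

```bash
python3 -c "
from bench import ticket
print(ticket.hand_in())"
```

```text
the job is handed in; nothing more can be done
None
```

The box is open and the job is handed in, with no verdict returned: the bolt is back about 24 mm, the catch sprung up behind it, the lid at its left stop, the prisms and bystanders look unmoved in the last picture, and the arm is clear at about 17 s of the 67 s.

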